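# Charge the push grease gun and couple it to a bearing nipple

## Robot

A 7-joint arm with a two-finger parallel gripper is mounted at the origin on a cart in front of the work surface, level with it; the furniture and walls round the work are solid. World frame = base frame: x ahead of the robot, y to its left, z up, the work surface at z = 0. Lengths are in m, angles in rad, forces in N, time in s.
With the tool pointing down it reaches from about 0.4 to 0.925 m from the base axis. Payload 5.6 kg.
Tool frame: the origin (TCP) lies at the centre of the arm's flange, where the gripper is bolted on; the fingertips stand r.finger_overhang ahead of it and the grasp point (between the pads) lies 155 mm ahead of it (r.finger_overhang is the distance from the TCP to the fingertips, in m); z points along the fingers, y is the line along which they close (so a half turn about z gives the same grasp; the last joint's range is limited). The gripper opens to 85 mm and grips with 20 to 120 N. Pads are 22 mm wide; open, the fingers measure 114 mm over their backs; the gripper's body (76 mm by 85 mm) begins 54 mm behind the grasp point. The pads swing forward as they close: fully open they stand 13 mm farther back than shut.
Start: joints at [1.118, 0.468, -0.012, 1.603, 0.006, 1.071, -0.056], TCP at [0.259, -0.596, 0.405] pointing down, gripper open.
Joint ranges: [-2.53, 2.53], [-0.31, 2.02], [-1.57, 1.55], [0.28, 2.44], [-1.29, 4.43], [0.15, 1.84], [-2.92, 2.92]. Speed limits (rad/s): [2.57, 2.57, 3.14, 3.14, 3.14, 3.14, 3.14].

## Interface

Orientations are given as a rotation vector (axis times angle).
In Python, from workcell import r gives the robot as it stands.
- The arm moves only by the tool servo_tool, never from a script. Its argument "increments" is text: rows parted by semicolons, each of 7 numbers parted by spaces: the shift along the world's x, y, z in m, then the turn, a rotation vector about the world's x, y, z in rad, then the opening, from 0 (shut) to 1 (fully open). In form: dx dy dz rx ry rz hand; .... A call has 1 to 5 rows; each row shifts and turns the commanded pose from where the row before left it; what a row does not reach is not made up. A row lasts 1/8 s, in which the tool goes at most 62.5 mm and 10.7 degrees, less where a joint would pass 70% of its speed; a pose out of reach is approached as far as the arm can. A call with a gripper value outside its range is refused whole. The fingers move at their own pace and stop on an object; "grip_force" is the grip in N (left out, the last holds). Time passes only in rows, so rows that do not move let the fingers close. It gives the time, the measured TCP pose, the force, the opening and the grip force at its end, in the units of the state.
- r.read_state(): the state, without advancing time (a new reading comes with each control period).
- r.read_camera(name): name is "scene" or "side" or "wrist"; returns the picture (420x560x3 uint8, red, green, blue); there is no depth.
- r.camera_model(name): a dict with "vertical_fov" (degrees; the focal length in pixels is half the picture's height over the tangent of half this angle, whatever the lens; pixels are square), "cx", "cy" (the principal point, pixels), "k1" (the pictures are not rectified: a ray, as slopes to the right and down, at radius r is drawn at 1 + k1 r^2 times it, then the intrinsics apply), "T" (4x4, takes a point from camera to world coordinates). Camera axes: x right, y down, z forward; pixel columns grow to the right and rows downward; lengths in m; the calibration is good to about 2 mm. A picture is of the moment at which its call begins: read the wrist's pose just before it. camera_model takes no time and is no camera call; for the wrist camera it gives the pose at the moment of the call.
- r.job_done(): hands the job in; it is judged then, once.
Trained networks look in the newest picture that a camera, given by its name, has taken for a name from the list of things; names that differ only in an ending like _2 or _b are one class to them, and where a whole thing is asked for, a point or a joint stands for the part that bears it (a point fixed in the world has none). Each returns a list of dicts, best first, with "conf" (0 to 1); they miss things now and then, are a little off and sometimes report something else, mostly with a low value. They report only what shows in the picture. A call takes as long as a camera call. They do not tell look-alikes from the thing itself.
- r.outline_of(camera, label): "region" (420x560 bool, what is visible of it).
- r.place_of(camera, label): "point" ([x, y, z] in m, in world coordinates, good to about 4 mm: a listed point, or the origin of a listed thing).
The state is a dict: "time": time; "joint_pos": joint angles; "joint_vel": joint speeds; "joint_efforts": joint torques, N m; "eef_pos": TCP position; "ee_rot": TCP orientation; "contact_force": force on the tool from outside, world axes, zero at the start; "wrist_torque": the same for the moment, N m; "grip_width": opening from 0.0 (shut) to 1.0 (fully open); "finger_force": force on a finger pad.
Only numpy, scipy, OpenCV 4.12 (cv2) and the standard library are available. Lean on these libraries where they do the work, as an engineer would, in place of code of your own. Each camera call takes 0.05 s, during which the arm holds its last target. There are 200 camera calls.

## Task

With the grease gun still standing in the filler pump, pull the pump's sprung lever towards you through its full stroke and ease it back slowly to its rest, never letting it fly back. Then lift the gun out, press its coupler squarely onto the tilted grease nipple of the bearing housing until it snaps fully home, and keep pushing so that the coupler's spring stays pressed in by more than half of its travel; finish like that, still gripping the gun and pushing. Leave the tape measure, screw tin and wood block where they are.

Things in the scene. Friction and masses are not known exactly. Their poses are not given: they have to be found in the camera images.
- filler: Filler pump fixed to the bench: base plate 120 (x) x 240 (y) x 10 mm, origin under its centre, x away from the robot at yaw 0. At y = +80 mm the port, a round aluminium cup 52 mm wide, rim 96 mm above the bench, bore 39 mm at the foot, 33 at the rim; at y = -80 mm the lever; between them a grey pump cylinder 70 mm high.
- port_rim (a point): Centre of the rim of the filler's port (96 mm above the bench).
- lever_pivot (a point): Point on the lever's hinge axis (72 mm above the bench), level with lever_grip along that axis; the hinge runs along the filler's own y axis, so the grip circles this point in the filler's x-z plane.
- lever_grip (a point): Middle of the free part of the lever's black rubber cross-handle, a level round bar 22 mm thick and 72 mm long that sticks out from the top of the lever's rod to the filler's -y side, 140 mm from the hinge axis (its top up to 223 mm above the bench). At rest the rod leans 0.35 rad from vertical towards the filler's +x, fully pulled 0.45 rad to -x. Fingers fit down over the bar, one on each x side.
- lever (a joint): Lever angle, rad: 0 at rest, 0.8 at the end of the stroke (towards the filler's -x); beyond 0.70 counts as full stroke, under 0.06 as back at rest. A spring returns it: about 1 N at the handle at rest, 5 N at full stroke. Let go it flies back at up to 8 rad/s; it must not return faster than 2.5 rad/s.
- gun: Push-type grease gun, loose, 0.46 kg, upright in the port. Origin: centre of the underside of its round flange (50 mm wide, 6 thick) that rests on the port's rim; z up towards the grip. Square grip 32 x 32 mm from z = 6 to 80, flats facing the gun's x and y; cap to z = 87. Below: spigot 31 mm wide to z = -30, coupler 27 mm wide from z = -46 to its mouth at z = -76 mm: lift 85 mm to clear.
- coupler_seat (a point): Bottom of the coupler's bore, on the gun's axis, at z = -62 mm in the gun's frame while the coupler is not pressed in. The bore is 19 mm wide and 14 mm deep from the mouth. Four sprung pins in it are pushed apart by the nipple's head (about 5 to 8 N of push needed) and snap in behind it; the nipple's tip then touches this point.
- coupler (a joint): How far the coupler is pushed into the gun along its axis, m: 0 free, 0.014 fully in. Its spring pushes with about 4 N at 0 and 15 N at 0.014; more than 0.007 is more than half.
- housing: Grey pillow-block bearing housing fixed to the bench, base 170 (x) x 46 (y) x 14 mm, round top 42 mm in radius about an axis along y 50 mm up, with a 32 mm shaft stub 90 mm long through it; origin under the centre of its base.
- nipple: Steel grease nipple standing out of the housing's round top, tilted 30 degrees from vertical to the housing's -x. Origin at the centre of its tip; z outward along its axis (the gun's z must point the same way). Head 16 mm wide between 5 and 7 mm below the tip, tapering to 8 mm at the tip and to a 9 mm neck behind; a hexagon 20 mm wide begins 18 mm below the tip. Fixed.
- tape_measure: Tape measure, 35 x 70 x 66 mm, loose bystander; origin under its centre.
- screw_tin: Round tin of screws, 68 mm wide, 49 mm high, loose bystander; origin under its centre.
- wood_block: Small wooden offcut, 33 x 58 x 34 mm, loose bystander; origin under its centre.
Mind the look-alikes: they are no part of the job. Of the things that look like the gun, the largest one is meant.

How it is judged:
On the way, in this order (a step that is already met when the one before it is completed fails the run):
1. the lever is pulled through its full stroke while the gun stands in the port (value of joint lever above 0.7 rad and distance between gun and port_rim below 0.012 m), for 0.1 s.
2. the lever is back at rest, the gun still in the port (value of joint lever below 0.06 rad and distance between gun and port_rim below 0.012 m), for 0.2 s.
3. the coupler has snapped home on the nipple (distance between coupler_seat and nipple below 0.0025 m), for 0.1 s.
At the end, for the whole second after the job is handed in: Finishes holding: bottom of coupler bore within 2.5 mm of the nipple's tip, gun's axis within 0.14 rad of the nipple's, coupler pressed in more than 7 of 14 mm, gun pushing on the nipple with over 5 N, fingers gripping the gun with over 5 N, lever at rest (under 0.06 rad) (distance between coupler_seat and nipple below 0.0025 m and angle between the z axis of gun and the z axis of nipple, either way round below 0.14 rad and value of joint coupler above 0.007 m and contact force between gun and nipple above 5 N and contact force between the fingers and gun above 5 N and value of joint lever below 0.06 rad); the arm keeps its last pose, push and grip.
It fails at once if the lever flies back (faster than 2.5 rad/s) (velocity of joint lever below -2.5 rad/s).
It fails at once if the tape measure is moved by more than 3 cm (distance of tape_measure from where it was at the start of the episode above 0.03 m).
It fails at once if the screw tin is moved by more than 3 cm (distance of screw_tin from where it was at the start of the episode above 0.03 m).
It fails at once if the wood block is moved by more than 3 cm (distance of wood_block from where it was at the start of the episode above 0.03 m).
It also fails if it takes over 58 s, if anything falls off the work surface, if the arm or the gripper's body presses on something with over 40 N, if the wrist force passes 120 N, or if a joint passes its speed limit or range.

## Working session

There is one attempt and no reset: what is moved stays moved. The work goes in short steps, Python scripts to look and compute and a tool call to move; the robot and the scene stay as the last step left them, time stands still between calls to the robot, and variables do not carry over. Pictures are saved under pics/ and viewed, at most 10 in all, crops included, and the job is handed in when it is done.

Besides the shell and the picture viewer there is one more tool, called after "Request:" as name(argument=value, ...), one argument or row to a line, values as JSON. servo_tool: Moves the arm, as the interface text tells. Its arguments: {"type":"object","properties":{"increments":{"type":"string"},"grip_force":{"type":"number"}},"required":["increments"]}

```bash
mkdir -p pics
cat > h.py <<'E'
import numpy as np,cv2
from workcell import r
from scipy.spatial.transform import Rotation as R
def px(cam,p,m=None):
    m=m or r.camera_model(cam); T=np.array(m["T"]); q=np.linalg.inv(T)@np.append(p,1)
    a=q[:2]/q[2]; a=a*(1+m["k1"]*(a@a)); f=210/np.tan(np.radians(m["vertical_fov"])/2)
    return a*f+[m["cx"],m["cy"]]
E
python3 - <<'E'
from h import *
s=r.read_state();print(s["time"],s["eef_pos"],s["ee_rot"],r.finger_overhang,s["contact_force"])
ims=[]
for c in ["scene","side"]:
    im=r.read_camera(c);cv2.imwrite(f"pics/{c}0.png",im[...,::-1])
    for l in ["gun","port_rim","lever_grip","lever_pivot","filler","coupler_seat","nipple","housing","tape_measure","screw_tin","wood_block"]:
        for d in r.place_of(c,l)[:3]: print(c,l,np.round(d["point"],3),round(d["conf"],2),np.round(px(c,d["point"])))
print(r.read_state()["time"])
E
```

```text
0.0 [ 0.25878482 -0.59597898  0.40369984] [-3.07420704e+00 -6.38685588e-01  8.12153396e-04] 0.1734 [-0.22433494 -0.41831638 -0.50577708]
scene gun [0.596 0.006 0.099] 0.83 [196. 268.]
scene gun [ 0.317 -0.16   0.046] 0.57 [328. 282.]
scene port_rim [0.594 0.012 0.092] 0.58 [195. 272.]
scene lever_grip [ 0.653 -0.186  0.207] 0.72 [219. 199.]
scene lever_pivot [0.594 0.014 0.096] 0.53 [194. 271.]
scene filler [ 0.608 -0.068  0.001] 0.97 [212. 289.]
scene coupler_seat [ 0.314 -0.16   0.013] 0.62 [329. 294.]
scene nipple [ 0.452 -0.322  0.114] 0.54 [308. 226.]
scene housing [ 0.482 -0.343  0.001] 0.95 [303. 257.]
scene tape_measure [ 0.532 -0.505  0.002] 0.84 [312. 234.]
scene screw_tin [ 0.646 -0.301 -0.002] 0.67 [248. 253.]
scene wood_block [ 0.592 -0.418 -0.001] 0.47 [282. 241.]
side gun [ 0.312 -0.162  0.054] 0.96 [343. 288.]
side gun [0.597 0.01  0.099] 0.79 [180. 278.]
side gun [ 0.408 -0.178  0.052] 0.71 [305. 267.]
side port_rim [0.596 0.012 0.096] 0.9 [180. 280.]
side port_rim [ 0.637 -0.304 -0.003] 0.55 [245. 217.]
side port_rim [ 0.607 -0.195  0.072] 0.45 [231. 225.]
side lever_grip [ 0.656 -0.186  0.199] 0.95 [207. 177.]
side lever_pivot [ 0.607 -0.194  0.074] 0.76 [231. 225.]
side filler [ 0.609 -0.066 -0.001] 0.87 [201. 283.]
side coupler_seat [ 0.316 -0.16   0.008] 0.58 [339. 301.]
side nipple [ 0.457 -0.322  0.1  ] 0.5 [315. 205.]
side housing [ 0.481 -0.345 -0.002] 0.91 [308. 227.]
side housing [0.593 0.014 0.096] 0.66 [181. 281.]
side tape_measure [ 0.53  -0.502  0.001] 0.68 [317. 186.]
side screw_tin [ 0.638 -0.301 -0.003] 0.58 [245. 217.]
side wood_block [ 0.59  -0.42  -0.001] 0.78 [283. 196.]
1.2
```

View pics/scene0.png

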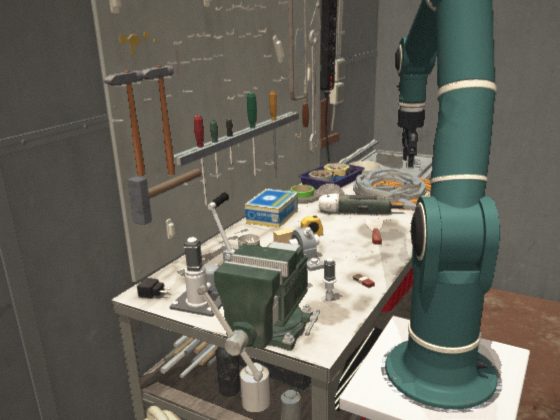

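View pics/side0.png

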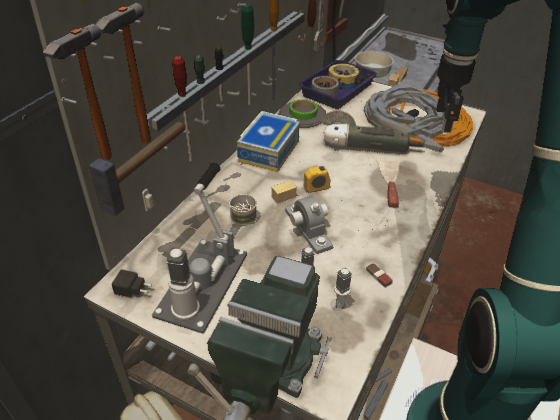

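The scene view shows the gun upright in the port at (193,265). The look-alikes are at (329,278), and in the side view at (343,280) and (307,257). The gun at scene (193,265) / side (179,275) is the largest and it is in the port, so it fits. I'll move the wrist camera over for a closer look.

Request:
servo_tool(
  increments="0.03 0.04 0.015 0 0 0.18 1;0.04 0.045 0.01 0 0 0.18 1;0.04 0.045 0.01 0 0 0.18 1;0.04 0.045 0.01 0 0 0.18 1;0.03 0.045 0.01 0 0 0.18 1",
)

```text
time: 1.82
eef_pos: [0.4404, -0.3742, 0.4603]
ee_rot: [2.484, 1.922, 0.001]
contact_force: [0.7, -0.6, -0.3]
grip_width: 0.998
finger_force: 0.0
```

```bash
cat > look.py <<'E'
from h import *
import sys
s=r.read_state();print(s["time"],np.round(s["eef_pos"],4),np.round(s["ee_rot"],3),np.round(s["joint_pos"],2))
m=r.camera_model("wrist");im=r.read_camera("wrist");cv2.imwrite(f"pics/{sys.argv[1]}.png",im[...,::-1])
print(m["vertical_fov"],np.round(m["T"],3).tolist())
for l in sys.argv[2].split(","):
    for d in r.place_of("wrist",l)[:2]: print(l,np.round(d["point"],4),round(d["conf"],2),np.round(px("wrist",d["point"],m)))
E
python3 look.py w1 nipple,housing,gun,port_rim,filler,lever_grip,lever_pivot,wood_block,screw_tin
```

```text
1.825 [ 0.4404 -0.3742  0.4603] [2.484e+00 1.922e+00 1.000e-03] [ 0.88  0.32 -0.29  1.71  0.1   1.13  0.31]
67.02891697399988 [[0.968, -0.241, -0.072, 0.459], [-0.252, -0.926, -0.28, -0.303], [0.001, 0.289, -0.957, 0.429], [0.0, 0.0, 0.0, 1.0]]
nipple [ 0.4508 -0.3236  0.1094] 0.62 [280. 136.]
housing [ 0.4816 -0.3397  0.0011] 0.68 [306. 136.]
gun [ 0.4062 -0.1799  0.0494] 0.61 [204.   7.]
gun [ 0.3134 -0.1611  0.0527] 0.59 [113.  11.]
wood_block [ 0.5896 -0.4247 -0.0033] 0.83 [396. 176.]
screw_tin [ 0.6391 -0.2954 -0.0008] 0.79 [421.  68.]
```

View pics/w1.png

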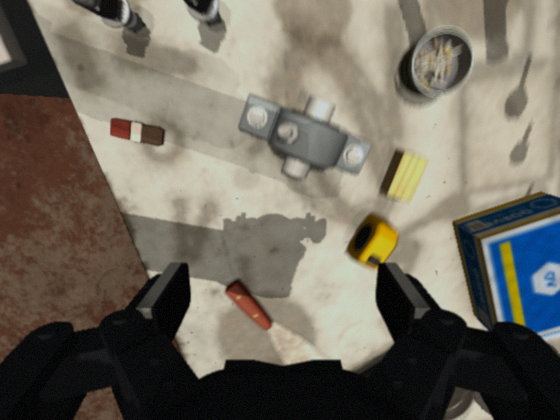

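The wrist view shows the housing at (305,130), with its bolts at (257,117) and (354,154) and the nipple at about (287,131). The block is at (404,175), the tape at (373,240) and the tin at (440,62). Next I look at the filler.

Request:
servo_tool(
  increments="0.04 0.035 0 0 0 0.1 1;0.045 0.04 0 0 0 0.1 1;0.04 0.035 0 0 0 0.1 1;0.03 0.03 0 0 0 0.07 1;0 0 0 0 0 0 1",
)

```text
time: 2.95
eef_pos: [0.5959, -0.2329, 0.4592]
ee_rot: [-2.09, -2.344, -0.004]
contact_force: [-0.6, -0.3, -0.5]
grip_width: 0.997
finger_force: 0.0
```

```bash
python3 look.py w2 gun,port_rim,filler,lever_grip,lever_pivot,nipple,housing
python3 - <<'E'
from h import *
im=cv2.imread("pics/w2.png");cv2.imwrite("pics/w2b.png",cv2.resize(im[:330],(800,471),interpolation=cv2.INTER_CUBIC))
E
```

```text
2.95 [ 0.5959 -0.2329  0.4592] [-2.09  -2.344 -0.004] [ 0.62  0.44 -0.42  1.55  0.19  1.19  0.29]
67.02891697399988 [[0.993, 0.109, 0.034, 0.587], [0.114, -0.952, -0.285, -0.159], [0.002, 0.287, -0.958, 0.428], [0.0, 0.0, 0.0, 1.0]]
gun [ 0.4055 -0.1806  0.0496] 0.78 [122. 113.]
filler [ 0.6083 -0.0653 -0.0018] 0.9 [308.  35.]
lever_grip [ 0.6511 -0.1913  0.2083] 0.7 [368. 171.]
lever_pivot [ 0.6069 -0.1922  0.0711] 0.95 [297. 146.]
nipple [ 0.4491 -0.322   0.1095] 0.91 [140. 252.]
housing [ 0.4789 -0.3434 -0.0006] 0.94 [194. 236.]
housing [ 0.6492 -0.1871  0.2101] 0.3 [367. 165.]
```

View pics/w2b.png

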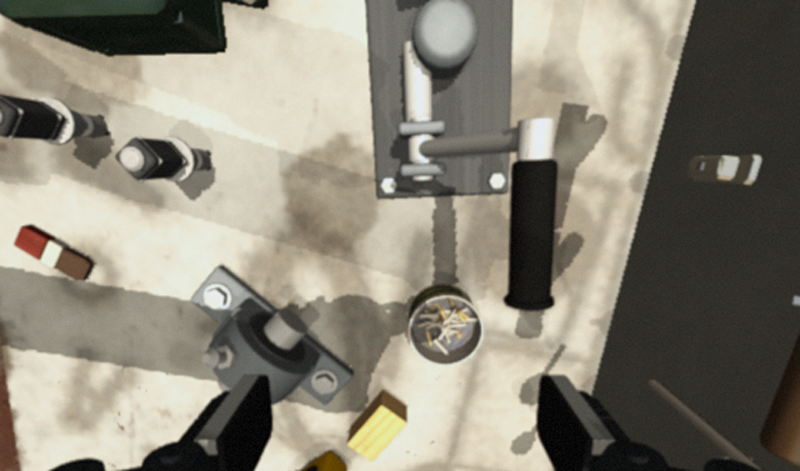

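Lever bar in the crop: (535,160) to (530,305). Base bolts: (388,185) and (498,181). Housing bolts: (216,297) and (324,382). Nipple tip: about (208,355). Now I convert these to world coordinates.

```bash
cat >> h.py <<'E'
def ray(m,u,z):
    f=210/np.tan(np.radians(m["vertical_fov"])/2); a0=(np.array(u,float)-[m["cx"],m["cy"]])/f; a=a0.copy()
    for _ in range(20): a=a0/(1+m["k1"]*(a@a))
    T=np.array(m["T"]); d=T[:3,:3]@np.append(a,1); return T[:3,3]+d*(z-T[2,3])/d[2]
E
python3 - <<'E'
from h import *
m=r.camera_model("wrist");k=1.4286
g=lambda u,z:ray(m,np.array(u)/k,z)
def ang(a,b): d=b-a; return np.degrees(np.arctan2(d[1],d[0]))
a,b=g((535,160),.2035),g((530,305),.2035);print("bar",a,b,(a+b)/2,ang(b,a)-90)
a,b=g((388,185),.014),g((498,181),.014);print("bolts",a,b,ang(a,b),(a+b)/2)
a,b=g((216,297),.02),g((324,382),.02);print("hous",a,b,(a+b)/2,ang(a,b))
for z in(.1,.105,.11):print("nip",g((208,355),z))
E
```

```text
bar [ 0.64707275 -0.15729458  0.2035    ] [ 0.65823544 -0.22892013  0.2035    ] [ 0.65265409 -0.19310736  0.2035    ] 8.858169296985352
bolts [ 0.57344423 -0.18670958  0.014     ] [ 0.67014646 -0.17291039  0.014     ] 8.121150453538318 [ 0.62179534 -0.17980998  0.014     ]
hous [ 0.42245863 -0.30568507  0.02      ] [ 0.52847158 -0.38357594  0.02      ] [ 0.47546511 -0.34463051  0.02      ] -36.305832610329745
nip [ 0.44741084 -0.32662701  0.1       ]
nip [ 0.44950456 -0.32414761  0.105     ]
nip [ 0.45159829 -0.3216682   0.11      ]
```

Request:
servo_tool(
  increments="0.03 0.023 0 0 0 0.03 1;0.026 0.02 0 0 0 0 1;0 0 -0.05 0 0 0 1;0 0 -0.045 0 0 0 1;0 0 -0.01 0 0 0 0.6",
)

```text
time: 3.98
eef_pos: [0.6487, -0.1937, 0.3514]
ee_rot: [-2.059, -2.366, 0.004]
contact_force: [-0.0, -0.3, 0.8]
grip_width: 0.816
finger_force: 0.0
```

Request:
servo_tool(
  increments="0 0 0 0 0 0 0.35;0 0 0 0 0 0 0.35;0 0 0 0 0 0 0.35;0 0 0 0 0 0 0.35",
  grip_force=20,
)

```text
time: 4.47
eef_pos: [0.6505, -0.1932, 0.3563]
ee_rot: [2.06, 2.368, 0.002]
contact_force: [1.5, 0.0, 0.6]
grip_width: 0.35
finger_force: 0.8
```

```bash
python3 look.py w3 lever_grip,lever_pivot
```

```text
4.475 [ 0.6505 -0.1932  0.3563] [2.060e+00 2.368e+00 2.000e-03] [ 0.51  0.6  -0.4   1.55  0.26  1.04  0.18]
67.02891697399988 [[0.99, 0.131, 0.044, 0.64], [0.138, -0.948, -0.287, -0.12], [0.004, 0.29, -0.957, 0.325], [0.0, 0.0, 0.0, 1.0]]
lever_grip [ 0.6501 -0.1889  0.2078] 0.95 [283. 286.]
lever_grip [ 0.5279 -0.5019 -0.0031] 0.57 [158. 399.]
```

View pics/w3.png

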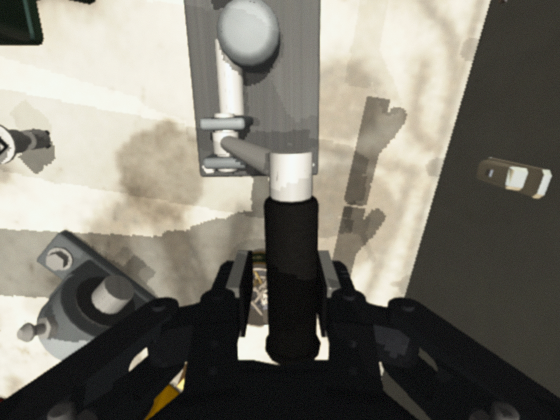

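The bar sits between the fingers at (291,280), so it is caged. Now I pull.

Request:
servo_tool(
  increments="-0.0135 -0.002 0.004 0 0 0 0.35;-0.0135 -0.002 0.003 0 0 0 0.35;-0.0135 -0.002 0.0015 0 0 0 0.35;-0.0135 -0.002 0 0 0 0 0.35;-0.0135 -0.002 -0.0015 0 0 0 0.35",
)

```text
time: 5.25
eef_pos: [0.5816, -0.2034, 0.362]
ee_rot: [2.061, 2.369, 0.001]
contact_force: [4.3, 0.1, 2.3]
grip_width: 0.349
finger_force: 1.9
```

Request:
servo_tool(
  increments="-0.0135 -0.002 -0.003 0 0 0 0.35;-0.0135 -0.002 -0.004 0 0 0 0.35;-0.0125 -0.002 -0.005 0 0 0 0.35;0 0 0 0 0 0 0.35;0 0 0 0 0 0 0.35",
)

```text
time: 5.88
eef_pos: [0.5431, -0.2092, 0.3498]
ee_rot: [2.061, 2.369, 0.002]
contact_force: [6.2, 0.6, 2.0]
grip_width: 0.353
finger_force: 3.0
```

```bash
python3 look.py w4 lever_grip
python3 - <<'E'
from h import *
for c in ["side","scene"]:
    cv2.imwrite(f"pics/{c}4.png",r.read_camera(c)[...,::-1])
    for l in ["lever_grip","lever_pivot","gun"]:
        for d in r.place_of(c,l)[:2]: print(c,l,np.round(d["point"],4),round(d["conf"],2))
E
```

```text
5.875 [ 0.5431 -0.2092  0.3498] [2.061e+00 2.369e+00 2.000e-03] [ 0.64  0.46 -0.42  1.8   0.23  0.93  0.26]
67.02891697399988 [[0.99, 0.132, 0.043, 0.532], [0.138, -0.948, -0.287, -0.136], [0.003, 0.29, -0.957, 0.318], [0.0, 0.0, 0.0, 1.0]]
lever_grip [ 0.5438 -0.2044  0.2023] 0.86 [286. 287.]
side lever_grip [ 0.4553 -0.3247  0.1028] 0.72
side lever_grip [ 0.5495 -0.2019  0.1925] 0.59
side lever_pivot [ 0.607  -0.1971  0.0731] 0.68
side gun [ 0.3131 -0.1628  0.0547] 0.63
side gun [0.5974 0.0104 0.0962] 0.56
scene lever_grip [ 0.546  -0.2021  0.1987] 0.54
scene lever_pivot [ 0.6073 -0.1935  0.0728] 0.8
scene gun [ 0.3139 -0.1568  0.0466] 0.89
scene gun [0.5959 0.0079 0.0978] 0.87
```

Request:
servo_tool(
  increments="-0.004 -0.0005 -0.002 0 0 0 0.35;0 0 0 0 0 0 0.35",
)

```text
time: 6.62
eef_pos: [0.5409, -0.2093, 0.3492]
ee_rot: [2.056, 2.366, 0.008]
contact_force: [11.2, 1.4, 3.6]
grip_width: 0.348
finger_force: 5.8
```

The force rises at the end stop, so the full stroke is reached. Now I ease it back.

Request:
servo_tool(
  increments="0.008 0.001 0.004 0 0 0 0.35;0.01 0.0015 0.004 0 0 0 0.35;0.011 0.0015 0.003 0 0 0 0.35;0.011 0.0015 0.002 0 0 0 0.35;0.011 0.0015 0.001 0 0 0 0.35",
)

```text
time: 7.25
eef_pos: [0.5902, -0.2024, 0.3611]
ee_rot: [-2.061, -2.369, 0.001]
contact_force: [2.7, 0.8, -1.8]
grip_width: 0.346
finger_force: 1.4
```

Request:
servo_tool(
  increments="0.011 0.002 0 0 0 0 0.35;0.011 0.002 -0.001 0 0 0 0.35;0.011 0.002 -0.002 0 0 0 0.35;0.01 0.0015 -0.002 0 0 0 0.35;0.008 0.001 -0.002 0 0 0 0.35",
)

```text
time: 7.88
eef_pos: [0.6414, -0.1941, 0.3544]
ee_rot: [-2.061, -2.37, 0.001]
contact_force: [0.5, -0.5, -0.3]
grip_width: 0.345
finger_force: 0.5
```

Request:
servo_tool(
  increments="0.006 0.001 -0.002 0 0 0 0.35;0.004 0.001 -0.001 0 0 0 0.35;0.003 0.0005 0 0 0 0 0.35;0 0 0 0 0 0 0.35;0 0 0 0 0 0 0.35",
)

```text
time: 8.5
eef_pos: [0.6537, -0.1918, 0.3518]
ee_rot: [2.062, 2.37, -0.0]
contact_force: [-0.6, -0.1, -0.2]
grip_width: 0.352
finger_force: 0.0
```

```bash
python3 look.py w5 lever_grip,lever_pivot
```

```text
8.5 [ 0.6537 -0.1918  0.3518] [ 2.062  2.37  -0.   ] [ 0.51  0.61 -0.4   1.54  0.26  1.04  0.18]
67.02891697399988 [[0.99, 0.132, 0.04, 0.643], [0.138, -0.948, -0.287, -0.119], [0.0, 0.289, -0.957, 0.32], [0.0, 0.0, 0.0, 1.0]]
lever_grip [ 0.6478 -0.1893  0.2074] 0.57 [270. 294.]
lever_grip [ 0.6101 -0.0649 -0.003 ] 0.21 [255.  47.]
```

Request:
servo_tool(
  increments="-0.002 0 0 0 0 0 0.7;0 0 0.02 0 0 0 1;0 0 0.04 0 0 0 1;0 0 0.05 0 0 0 1;-0.02 0.05 0.005 0 0 0 1",
)

```text
time: 9.28
eef_pos: [0.6329, -0.1452, 0.4724]
ee_rot: [2.064, 2.355, 0.006]
contact_force: [0.7, 0.1, -1.0]
grip_width: 1.0
finger_force: 0.0
```

Request:
servo_tool(
  increments="-0.018 0.05 0 0 0 0 1;-0.015 0.045 0 0 0 0 1;0 0.02 0 0 0 0 1;0 0 0 0 0 0 1",
)

```text
time: 9.78
eef_pos: [0.5992, -0.0254, 0.468]
ee_rot: [2.058, 2.372, 0.002]
contact_force: [0.4, -0.1, 0.2]
grip_width: 1.002
finger_force: 0.0
```

```bash
python3 look.py w6 gun,port_rim,filler,lever_grip;  python3 - <<'E'
from h import *
for c in ["side","scene"]:
    r.read_camera(c)
    for l in ["lever_grip","gun"]:
        for d in r.place_of(c,l)[:2]: print(c,l,np.round(d["point"],4),round(d["conf"],2))
im=cv2.imread("pics/w6.png");cv2.imwrite("pics/w6b.png",cv2.resize(im[:400],(784,560),interpolation=cv2.INTER_CUBIC))
E
```

```text
9.775 [ 0.5992 -0.0254  0.468 ] [2.058e+00 2.372e+00 2.000e-03] [ 0.37  0.38 -0.5   1.64  0.19  1.17 -0.03]
67.02891697399988 [[0.99, 0.134, 0.043, 0.588], [0.141, -0.948, -0.287, 0.048], [0.003, 0.29, -0.957, 0.437], [0.0, 0.0, 0.0, 1.0]]
gun [ 0.3147 -0.1584  0.0517] 0.88 [ 53. 244.]
gun [0.5936 0.0125 0.0948] 0.87 [282. 147.]
filler [ 0.6101 -0.0661 -0.0014] 0.97 [286. 197.]
side lever_grip [ 0.6581 -0.187   0.1993] 0.63
side gun [0.5952 0.0093 0.0971] 0.78
side gun [ 0.3137 -0.1612  0.0522] 0.75
scene lever_grip [ 0.6545 -0.1831  0.205 ] 0.87
scene lever_grip [ 0.5901 -0.4196  0.0009] 0.61
scene gun [ 0.3134 -0.1611  0.0487] 0.88
scene gun [0.5928 0.0102 0.0998] 0.58
```

View pics/w6b.png

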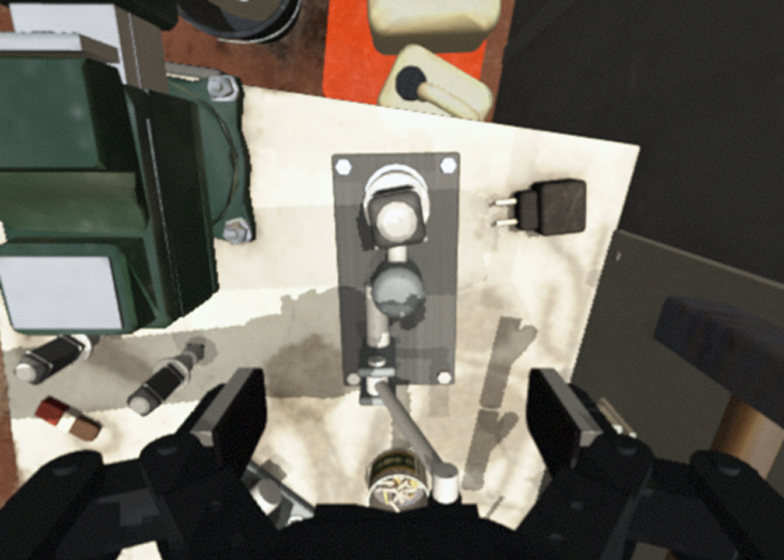

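The gun in the port is at crop (397,215), and it is the largest of the three. The others, lying to the left at (60,355) and (165,375), are smaller. I enlarge the crop to get its yaw.

Run:
```python
import cv2
im=cv2.imread("pics/w6.png")[105:205,233:333];cv2.imwrite("pics/w6c.png",cv2.resize(im,(600,600),interpolation=cv2.INTER_CUBIC))
```

```text
(no output)
```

View pics/w6c.png

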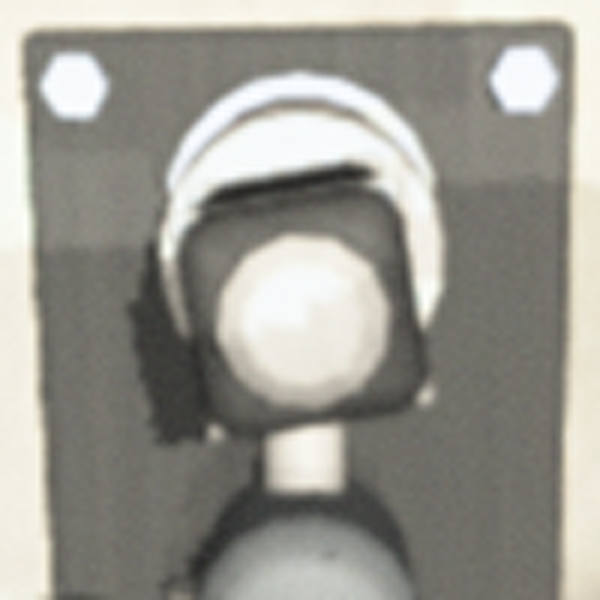

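Run:
```python
from h import *
m=r.camera_model("wrist")
g=lambda u,z:ray(m,np.array(u)/6+[233,105],z)
print("cap",g((303,318),.183))
a,b=g((225,435),.176),g((420,405),.176);print((b-a)[:2],np.degrees(np.arctan2(*(b-a)[1::-1])))
a,b=g((210,410),.176),g((185,240),.176);print(np.degrees(np.arctan2(*(b-a)[1::-1]))-90)
a,b=g((427,385),.176),g((400,210),.176);print(np.degrees(np.arctan2(*(b-a)[1::-1]))-90)
s=r.read_state();Q=R.from_rotvec(s["ee_rot"]).as_matrix();print(Q,s["time"])
```

```text
cap [0.59388321 0.01172045 0.183     ]
[0.02606689 0.00785682] 16.773321241310384
15.431907746144702
17.717833668319216
[[-1.38012284e-01  9.90430505e-01 -1.57278735e-04]
 [ 9.90430517e-01  1.38012285e-01 -5.41264402e-06]
 [ 1.63455499e-05 -1.56520671e-04 -9.99999988e-01]] 10.325
```

Request:
servo_tool(
  increments="-0.004 0.037 0 0 0 0.152 1;0 0 -0.05 0 0 0 1;0 0 -0.055 0 0 0 1;0 0 -0.05 0 0 0 1;0 0 -0.018 0 0 0 1",
)

```text
time: 10.95
eef_pos: [0.594, 0.01, 0.2908]
ee_rot: [-1.873, -2.517, 0.005]
contact_force: [-0.2, -0.4, -0.1]
grip_width: 0.999
finger_force: 0.0
```

Request:
servo_tool(
  increments="0 0 0 0 0 0 0.5;0 0 0 0 0 0 0.25;0 0 0 0 0 0 0.2;0 0 0 0 0 0 0.2;0 0 0 0 0 0 0.2",
  grip_force=100,
)

```text
time: 11.58
eef_pos: [0.5955, 0.0104, 0.2959]
ee_rot: [1.874, 2.517, 0.002]
contact_force: [-1.6, 0.9, 4.3]
grip_width: 0.362
finger_force: 95.6
```

Request:
servo_tool(
  increments="0 0 0 0 0 0 0.2;0 0 0 0 0 0 0.2",
)

```text
time: 11.82
eef_pos: [0.5955, 0.0104, 0.2959]
ee_rot: [1.874, 2.517, 0.002]
contact_force: [-1.0, -0.0, 5.4]
grip_width: 0.362
finger_force: 95.6
```

The gun is gripped at about 31 mm. Now I lift.

Request:
servo_tool(
  increments="0 0 0.03 0 0 0 0.2;0 0 0.05 0 0 0 0.2;0 0 0.06 0 0 0 0.2;0 0 0.06 0 0 0 0.2;-0.02 -0.02 0.03 0 0 0 0.2",
)

```text
time: 12.45
eef_pos: [0.575, -0.0078, 0.5279]
ee_rot: [1.869, 2.52, 0.007]
contact_force: [0.3, -0.3, -4.3]
grip_width: 0.358
finger_force: 99.5
```

Request:
servo_tool(
  increments="-0.035 -0.045 0 0 0 0 0.2;-0.035 -0.045 0 0 0 0 0.2;-0.035 -0.045 0 0 0 0 0.2;-0.035 -0.045 0 0 0 0 0.2;-0.03 -0.03 0 -0.04 -0.06 0 0.2",
)

```text
time: 13.08
eef_pos: [0.4029, -0.2217, 0.5238]
ee_rot: [1.835, 2.459, 0.004]
contact_force: [0.3, -0.3, -3.6]
grip_width: 0.363
finger_force: 99.4
```

Request:
servo_tool(
  increments="-0.02 -0.0015 -0.01 -0.07 -0.09 0 0.2;-0.02 -0.0015 -0.03 -0.07 -0.09 0 0.2;-0.02 -0.0015 -0.04 -0.07 -0.09 0 0.2;-0.02 -0.0015 -0.045 -0.06 -0.092 0 0.2;0 0 0 0 0 0 0.2",
)

```text
time: 13.7
eef_pos: [0.3212, -0.2242, 0.395]
ee_rot: [1.572, 2.108, 0.001]
contact_force: [0.8, -0.3, -3.9]
grip_width: 0.362
finger_force: 99.4
```

```bash
cat > look2.py <<'E'
from h import *
import sys
s=r.read_state();Q=R.from_rotvec(s["ee_rot"]).as_matrix();p=np.array(s["eef_pos"])
print(s["time"],p,-Q[:,2],np.round(s["joint_pos"],2),np.round(s["contact_force"],1))
print("seat by tool",p+Q[:,2]*.262)
for c in ["wrist","side","scene"]:
    m=r.camera_model(c);im=r.read_camera(c);cv2.imwrite(f"pics/{c}{sys.argv[1]}.png",im[...,::-1])
    for l in ["nipple","coupler_seat","gun","housing"]:
        for d in r.place_of(c,l)[:3]: print(c,l,np.round(d["point"],4),round(d["conf"],2),np.round(px(c,d["point"],m)))
E
python3 look2.py 7;python3 - <<'E'
import cv2
cv2.imwrite("pics/c7.png",cv2.resize(cv2.imread("pics/wrist7.png"),(800,600)))
E
```

```text
13.7 [ 0.32115875 -0.22417466  0.39501142] [-0.39323133  0.29208796  0.87181061] [ 0.89 -0.05 -0.37  2.33  0.13  0.35  0.7 ] [ 0.8 -0.3 -3.9]
seat by tool [ 0.42418536 -0.30070171  0.16659704]
wrist nipple [ 0.4486 -0.3231  0.1081] 0.49 [280. 194.]
wrist coupler_seat [ 0.4222 -0.2968  0.1662] 0.78 [282. 209.]
wrist gun [ 0.396  -0.2817  0.221 ] 0.98 [278. 245.]
wrist housing [ 0.4802 -0.342   0.0032] 0.8 [274. 160.]
side nipple [ 0.4619 -0.324   0.104 ] 0.38 [313. 202.]
side coupler_seat [ 0.4329 -0.3032  0.1763] 0.62 [323. 187.]
side coupler_seat [ 0.3153 -0.1593  0.007 ] 0.57 [339. 302.]
side gun [ 0.4055 -0.2877  0.2303] 0.8 [334. 175.]
side gun [ 0.3124 -0.1615  0.0538] 0.73 [343. 288.]
side gun [ 0.4115 -0.1829  0.0522] 0.65 [305. 265.]
side housing [ 0.4805 -0.3446 -0.0019] 0.89 [308. 227.]
side housing [ 0.4069 -0.2816  0.2302] 0.43 [332. 177.]
scene nipple [ 0.4536 -0.3213  0.1103] 0.41 [308. 227.]
scene coupler_seat [ 0.4315 -0.3013  0.1701] 0.64 [311. 210.]
scene coupler_seat [ 0.3153 -0.1593  0.0157] 0.51 [329. 293.]
scene gun [ 0.3165 -0.1568  0.0478] 0.87 [328. 282.]
scene gun [ 0.4078 -0.2886  0.2286] 0.84 [317. 193.]
scene housing [ 0.4815 -0.3425  0.0012] 0.68 [303. 257.]
```

View pics/c7.png

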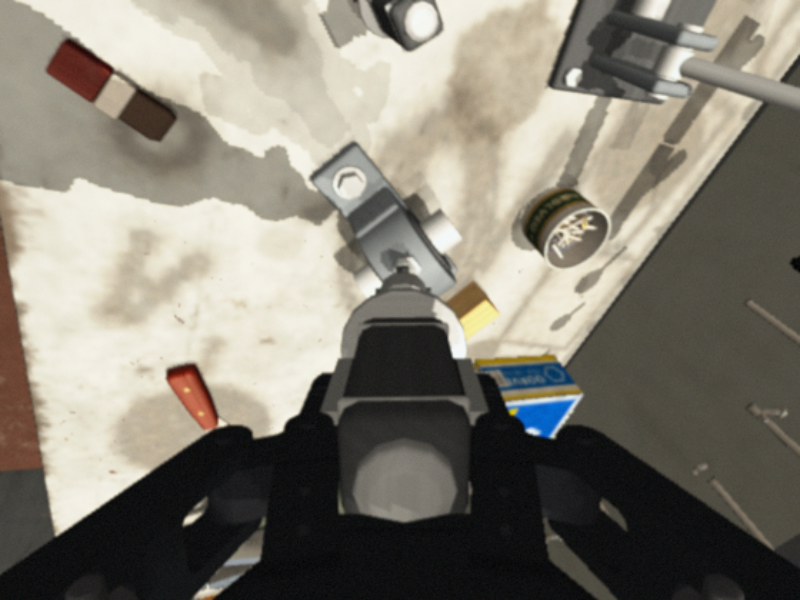

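The nipple hexagon at (405,262) lines up with the coupler nose at (405,283). I close in to a few mm and check from the side.

Request:
servo_tool(
  increments="0.009 -0.007 -0.019 0 0 0 0.2;0.009 -0.007 -0.019 0 0 0 0.2;0 0 0 0 0 0 0.2",
)

```text
time: 14.82
eef_pos: [0.3429, -0.2397, 0.3595]
ee_rot: [1.566, 2.102, 0.005]
contact_force: [0.0, 0.8, -3.4]
grip_width: 0.361
finger_force: 99.4
```

```bash
python3 look2.py 8;python3 - <<'E'
import cv2,numpy as np
a=cv2.imread("pics/side8.png")[150:240,275:365];b=cv2.imread("pics/scene8.png")[175:265,270:360]
cv2.imwrite("pics/c8.png",cv2.resize(np.hstack([a,b]),(800,400),interpolation=cv2.INTER_CUBIC))
E
```

```text
14.825 [ 0.34286637 -0.23973254  0.35952723] [-0.40078647  0.29427011  0.86762625] [ 0.88  0.07 -0.38  2.32  0.36  0.25  0.47] [ 0.   0.8 -3.4]
seat by tool [ 0.44787243 -0.31683131  0.13220916]
wrist nipple [ 0.4506 -0.3212  0.1077] 0.64 [276. 199.]
wrist nipple [ 0.4793 -0.3425  0.0017] 0.6 [266. 159.]
wrist nipple [ 0.6411 -0.2983  0.0033] 0.57 [391. 148.]
wrist coupler_seat [ 0.4442 -0.3148  0.1309] 0.93 [279. 210.]
wrist gun [ 0.4155 -0.2955  0.1884] 0.88 [275. 245.]
wrist housing [ 0.4798 -0.3376  0.0024] 0.66 [268. 156.]
side nipple [ 0.4583 -0.3236  0.1014] 0.37 [315. 204.]
side nipple [ 0.6556 -0.187   0.1982] 0.27 [208. 177.]
side coupler_seat [ 0.4484 -0.3145  0.1344] 0.53 [318. 197.]
side coupler_seat [ 0.3161 -0.1586  0.005 ] 0.45 [339. 303.]
side coupler_seat [ 0.4826 -0.3425 -0.0025] 0.42 [306. 228.]
side gun [ 0.4212 -0.297   0.1898] 0.77 [327. 186.]
side gun [ 0.3108 -0.1568  0.0523] 0.74 [343. 290.]
side gun [ 6.378e-01 -3.018e-01  3.000e-04] 0.68 [245. 216.]
side housing [ 0.4802 -0.3442 -0.0034] 0.95 [308. 228.]
scene nipple [ 0.481  -0.3468  0.0029] 0.65 [304. 256.]
scene nipple [ 0.4542 -0.3215  0.1115] 0.6 [307. 226.]
scene coupler_seat [ 0.3113 -0.1615  0.0136] 0.53 [330. 294.]
scene coupler_seat [ 0.4489 -0.3142  0.1314] 0.49 [308. 221.]
scene gun [ 0.4807 -0.3433  0.0064] 0.75 [303. 255.]
scene gun [ 0.3154 -0.1574  0.0475] 0.58 [328. 282.]
scene gun [ 0.4258 -0.3005  0.1918] 0.55 [313. 203.]
scene housing [ 0.4792 -0.3449  0.0047] 0.88 [304. 256.]
```

View pics/c8.png

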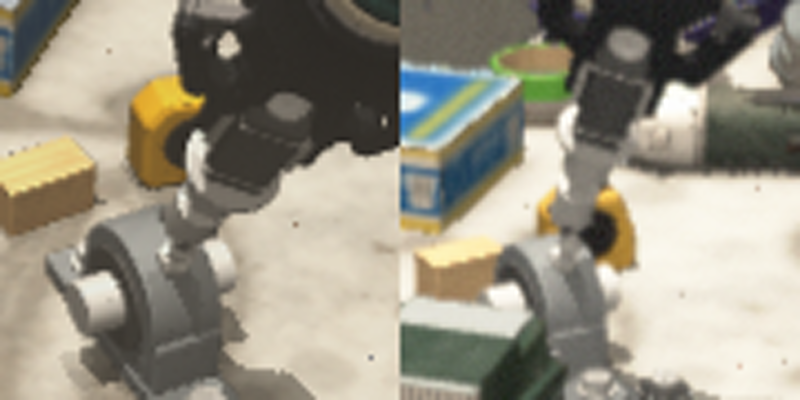

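Run:
```python
from h import *
s=r.read_state();Q=R.from_rotvec(s["ee_rot"]).as_matrix();p=np.array(s["eef_pos"]);n=-Q[:,2]
k=400/90;o={"side":(275,150),"scene":(270,175)}
t=np.array([.451,-.322,.110])
f=lambda c,q:np.round((px(c,q)-o[c])*k)
for c in o:
    print(c,"tip",f(c,t),"tip-18",f(c,t-.018*n),"gun mouth",f(c,p-.276*n),"cap",f(c,p-.113*n),"seat",f(c,p-.262*n))
    for v in ([.005,0,0],[0,.005,0],[0,0,.005]): print(v,f(c,t+np.array(v))-f(c,t))
```

```text
side tip [188. 233.] tip-18 [178. 245.] gun mouth [184. 215.] cap [289.  84.] seat [192. 205.]
[0.005, 0, 0] [-9. -3.]
[0, 0.005, 0] [-4.  6.]
[0, 0, 0.005] [ 1. -7.]
scene tip [171. 230.] tip-18 [165. 248.] gun mouth [166. 213.] cap [228.  34.] seat [171. 199.]
[0.005, 0, 0] [-7. -1.]
[0, 0.005, 0] [-3.  3.]
[0, 0, 0.005] [ 0. -7.]
```

The coupler sits about 5 mm off laterally in the tilt plane, on the uphill side: nipple hexagon at (175,258) in the left crop, gun axis to its left. I'll shift sideways and measure again.

Request:
servo_tool(
  increments="-0.0045 0.001 -0.0025 0 0 0 0.2;0 0 0 0 0 0 0.2;0 0 0 0 0 0 0.2",
)

```text
time: 15.95
eef_pos: [0.3384, -0.2387, 0.3582]
ee_rot: [1.564, 2.099, 0.004]
contact_force: [0.9, 0.6, -4.6]
grip_width: 0.361
finger_force: 99.4
```

```bash
cat > rel.py <<'E'
from h import *
s=r.read_state();Q=R.from_rotvec(s["ee_rot"]).as_matrix();p=np.array(s["eef_pos"]);n=-Q[:,2];seat=p-.262*n
print(s["time"],p,n,seat,np.round(s["contact_force"],1))
N=[];S=[]
for c in ["wrist","side","scene"]:
  for i in range(4):
    r.read_camera(c)
    for l,A in (("nipple",N),("coupler_seat",S)):
        q=[d["point"] for d in r.place_of(c,l) if np.linalg.norm(np.array(d["point"])-seat)<.05]
        if q: A.append(np.array(q[0])); 
  print(c,np.round(np.mean(N[-4:],0),4),np.round(np.mean(S[-4:],0),4))
u=np.array([-.806*.866,.592*.866,-.5]);v=np.array([.592,.806,0])
for d in (np.median(N,0)-np.median(S,0),np.median(N,0)-seat,np.array([.451,-.322,.110])-seat): print("u,v,n mm",np.round(1000*np.array([d@u,d@v,d@n]),1))
print(np.median(N,0),np.median(S,0),r.read_state()["time"])
E
python3 rel.py
```

```text
15.95 [ 0.3383961  -0.23872078  0.3581601 ] [-0.40279626  0.29634111  0.8659891 ] [ 0.44392872 -0.31636215  0.13127096] [ 0.9  0.6 -4.6]
wrist [ 0.4485 -0.3235  0.1094] [ 0.4414 -0.3155  0.1302]
side [ 0.4583 -0.3234  0.1026] [ 0.4444 -0.3137  0.132 ]
scene [ 0.4545 -0.3223  0.1088] [ 0.4431 -0.3149  0.1295]
u,v,n mm [ -1.6  -0.5 -26.6]
u,v,n mm [  0.5   0.3 -26.4]
u,v,n mm [  2.8  -0.4 -22.9]
[ 0.4544  -0.32365  0.1082 ] [ 0.44285 -0.31455  0.1304 ] 17.75
```

Lateral error is now within about 2 mm, with 23–26 mm to go. Pressing along the axis.

Request:
servo_tool(
  increments="0.0024 -0.0018 -0.0052 0 0 0 0.2;0.0024 -0.0018 -0.0052 0 0 0 0.2;0.0016 -0.0012 -0.0035 0 0 0 0.2;0 0 0 0 0 0 0.2",
)

```text
time: 18.25
eef_pos: [0.3448, -0.2434, 0.344]
ee_rot: [1.564, 2.1, 0.004]
contact_force: [-1.0, -0.2, -4.2]
grip_width: 0.363
finger_force: 99.5
```

Request:
servo_tool(
  increments="0.0016 -0.0012 -0.0035 0 0 0 0.2;0.0012 -0.0009 -0.0026 0 0 0 0.2;0 0 0 0 0 0 0.2",
)

```text
time: 18.62
eef_pos: [0.3477, -0.2456, 0.338]
ee_rot: [1.564, 2.1, 0.004]
contact_force: [1.0, -0.6, -5.4]
grip_width: 0.361
finger_force: 102.2
```

Request:
servo_tool(
  increments="0.0012 -0.0009 -0.0026 0 0 0 0.2;0 0 0 0 0 0 0.2",
)

```text
time: 18.88
eef_pos: [0.349, -0.2465, 0.3355]
ee_rot: [1.564, 2.099, 0.004]
contact_force: [-2.7, 1.4, 0.8]
grip_width: 0.364
finger_force: 102.6
```

Request:
servo_tool(
  increments="0.0012 -0.0009 -0.0026 0 0 0 0.2;0 0 0 0 0 0 0.2",
)

```text
time: 19.12
eef_pos: [0.3501, -0.2474, 0.333]
ee_rot: [1.564, 2.099, 0.004]
contact_force: [-3.6, 3.1, 1.8]
grip_width: 0.361
finger_force: 102.8
```

Request:
servo_tool(
  increments="0.0012 -0.0009 -0.0026 0 0 0 0.2;0 0 0 0 0 0 0.2",
)

```text
time: 19.38
eef_pos: [0.3513, -0.2483, 0.3305]
ee_rot: [1.564, 2.099, 0.004]
contact_force: [-4.6, 3.5, 3.3]
grip_width: 0.359
finger_force: 103.1
```

Request:
servo_tool(
  increments="0.0012 -0.0009 -0.0026 0 0 0 0.2;0 0 0 0 0 0 0.2;0 0 0 0 0 0 0.2",
)

```text
time: 19.75
eef_pos: [0.3524, -0.2491, 0.328]
ee_rot: [1.564, 2.099, 0.004]
contact_force: [-6.3, 4.1, 6.2]
grip_width: 0.365
finger_force: 103.3
```

```bash
sed -i 's/range(4)/range(3)/' rel.py; python3 rel.py;python3 - <<'E'
from h import *
a=r.read_camera("side")[160:220,290:350,::-1];b=r.read_camera("scene")[190:250,280:340,::-1]
cv2.imwrite("pics/c9.png",cv2.resize(np.hstack([a,b]),(800,400),interpolation=cv2.INTER_CUBIC))
E
```

```text
19.75 [ 0.35240424 -0.2490867   0.3280131 ] [-0.40299463  0.29664972  0.86579113] [ 0.45798883 -0.32680893  0.10117583] [-6.3  4.1  6.2]
wrist nan [ 0.4512 -0.3222  0.1057]
side nan [ 0.4536 -0.3229  0.1084]
scene nan [ 0.4544 -0.3224  0.1064]
u,v,n mm [nan nan nan]
u,v,n mm [nan nan nan]
u,v,n mm [ 2.9 -0.3 11.9]
nan [ 0.4539 -0.322   0.1065] 21.1
  return _methods._mean(a, axis=axis, dtype=dtype,
  ret = ret.dtype.type(ret / rcount)
```

View pics/c9.png

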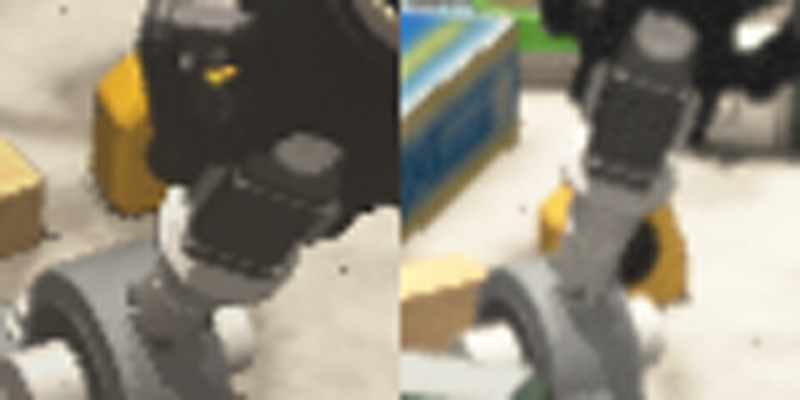

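Request:
servo_tool(
  increments="0.0004 -0.0003 -0.0009 0 0 0 0.2;0 0 0 0 0 0 0.2",
)

```text
time: 21.45
eef_pos: [0.3528, -0.2494, 0.3272]
ee_rot: [1.563, 2.099, 0.004]
contact_force: [-6.1, 6.1, 6.3]
grip_width: 0.362
finger_force: 103.3
```

Request:
servo_tool(
  increments="0.0004 -0.0003 -0.0009 0 0 0 0.2;0 0 0 0 0 0 0.2",
)

```text
time: 21.7
eef_pos: [0.3532, -0.2497, 0.3263]
ee_rot: [1.563, 2.099, 0.004]
contact_force: [-6.3, 5.3, 6.6]
grip_width: 0.367
finger_force: 103.4
```

Request:
servo_tool(
  increments="0.0004 -0.0003 -0.0009 0 0 0 0.2;0 0 0 0 0 0 0.2",
)

```text
time: 21.95
eef_pos: [0.3536, -0.25, 0.3254]
ee_rot: [1.563, 2.099, 0.004]
contact_force: [-6.5, 4.6, 7.7]
grip_width: 0.362
finger_force: 103.5
```

The force is almost purely axial, about 14 N. To confirm the snap I back off and feel for retention.

Request:
servo_tool(
  increments="-0.002 0.0015 0.0044 0 0 0 0.2;-0.002 0.0015 0.0044 0 0 0 0.2;0 0 0 0 0 0 0.2",
)

```text
time: 22.32
eef_pos: [0.3496, -0.247, 0.3341]
ee_rot: [1.564, 2.099, 0.004]
contact_force: [-2.5, 3.3, 0.2]
grip_width: 0.359
finger_force: 102.9
```

Request:
servo_tool(
  increments="-0.0012 0.0009 0.0026 0 0 0 0.2;0 0 0 0 0 0 0.2",
)

```text
time: 22.58
eef_pos: [0.3484, -0.2463, 0.3362]
ee_rot: [1.565, 2.1, 0.004]
contact_force: [1.2, -0.3, -6.2]
grip_width: 0.355
finger_force: 101.9
```

Request:
servo_tool(
  increments="-0.0008 0.0006 0.0018 0 0 0 0.2;0 0 0 0 0 0 0.2",
)

```text
time: 22.82
eef_pos: [0.3475, -0.2456, 0.3381]
ee_rot: [1.565, 2.1, 0.004]
contact_force: [0.6, -0.2, -6.2]
grip_width: 0.365
finger_force: 101.8
```

Request:
servo_tool(
  increments="-0.0008 0.0006 0.0018 0 0 0 0.2;0 0 0 0 0 0 0.2",
)

```text
time: 23.08
eef_pos: [0.3467, -0.2449, 0.3403]
ee_rot: [1.564, 2.099, 0.004]
contact_force: [-0.9, 0.8, -3.1]
grip_width: 0.362
finger_force: 102.0
```

Request:
servo_tool(
  increments="-0.0008 0.0006 0.0018 0 0 0 0.2;0 0 0 0 0 0 0.2",
)

```text
time: 23.32
eef_pos: [0.3459, -0.2443, 0.3421]
ee_rot: [1.564, 2.099, 0.004]
contact_force: [-3.0, 2.4, 0.1]
grip_width: 0.364
finger_force: 102.3
```

Request:
servo_tool(
  increments="-0.0008 0.0006 0.0018 0 0 0 0.2;0 0 0 0 0 0 0.2",
)

```text
time: 23.58
eef_pos: [0.3452, -0.2438, 0.3438]
ee_rot: [1.564, 2.099, 0.004]
contact_force: [-1.0, 0.7, -3.2]
grip_width: 0.362
finger_force: 102.3
```

Retention tension showed at z≈0.337, then the pins pushed the head out, so it had snapped home there. Pressing it home again to about 12 mm of compression.

Request:
servo_tool(
  increments="0.002 -0.0015 -0.0044 0 0 0 0.2;0.002 -0.0015 -0.0044 0 0 0 0.2;0.002 -0.0015 -0.0044 0 0 0 0.2;0 0 0 0 0 0 0.2;0 0 0 0 0 0 0.2",
)

```text
time: 24.2
eef_pos: [0.3512, -0.2483, 0.3303]
ee_rot: [1.564, 2.1, 0.004]
contact_force: [-5.7, 2.8, 3.8]
grip_width: 0.363
finger_force: 103.4
```

Request:
servo_tool(
  increments="0.001 -0.0008 -0.0022 0 0 0 0.2;0.001 -0.0007 -0.0022 0 0 0 0.2;0 0 0 0 0 0 0.2;0 0 0 0 0 0 0.2;0 0 0 0 0 0 0.2",
)

```text
time: 24.82
eef_pos: [0.3532, -0.2497, 0.3261]
ee_rot: [1.564, 2.099, 0.004]
contact_force: [-7.6, 3.8, 7.7]
grip_width: 0.36
finger_force: 103.5
```

Run:
```python
from h import *
s=r.read_state();Q=R.from_rotvec(s["ee_rot"]).as_matrix();n=-Q[:,2];F=np.array(s["contact_force"])+[0,0,4.4]
print(s["time"],s["eef_pos"],n,F,F@n,s["finger_force"])
for c in ["side","scene"]:
    r.read_camera(c)
    for l in ["lever_grip","tape_measure","screw_tin","wood_block"]:
        for d in r.place_of(c,l)[:1]: print(c,l,np.round(d["point"],3),round(d["conf"],2))
```

```text
24.825 [ 0.35316899 -0.24974119  0.3261278 ] [-0.40254383  0.296718    0.86597742] [-7.63949735  3.77814896 12.14936979] 14.71735724907715 103.52465987205505
side lever_grip [ 0.66  -0.185  0.198] 0.87
side tape_measure [ 0.53  -0.503 -0.002] 0.56
side screw_tin [ 0.636 -0.301 -0.002] 0.94
side wood_block [ 0.588 -0.417  0.001] 0.87
scene lever_grip [ 0.654 -0.184  0.203] 0.93
scene tape_measure [ 0.532 -0.5   -0.002] 0.7
scene screw_tin [ 0.642 -0.3    0.   ] 0.7
scene wood_block [ 0.592 -0.42  -0.002] 0.81
```

```bash
python3 -c "
from h import *
print(r.job_done()); s=r.read_state(); print(s['time'],s['contact_force'])"
```

```text
the job is handed in; nothing more can be done
None
the job is handed in; nothing more can be done
```

The lever was pulled to its end stop and eased back to rest, and the gun's coupler is on the nipple, still gripped and pushing with about 14 N, which I estimate presses the spring in about 12 of its 14 mm; the job is handed in at about 25 s, no verdict was returned, and the tape, tin and block have not moved. To confirm the first snap I pulled back far enough to release the coupler and pressed it home again; the second snap rests on the same force at the same position.

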